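Lengthen the counter squeegee's handle by one hole

ROBOT

A 6-joint arm with a two-finger parallel gripper is mounted at the origin on the work surface. World frame = base frame: x ahead of the robot, y to its left, z up, the work surface at z = 0. Lengths are in m, angles in rad, forces in N, time in s.
With the tool pointing down it reaches from about 0.375 to 0.975 m from the base axis. Payload 3.8 kg.
Tool frame: the origin (TCP) lies on the centre line of the jaws, within the pads' length; the fingertips stand 17 mm ahead of it and the grasp point (between the pads) lies 2 mm behind it (bot.tip_extent is the distance from the TCP to the fingertips, in m); z points along the fingers, y is the line along which they close (so a half turn about z gives the same grasp; the last joint's range is limited). The gripper opens to 85 mm and grips with 20 to 120 N. Pads are 22 mm wide; open, the fingers measure 114 mm over their backs; the gripper's body (76 mm by 85 mm) begins 54 mm behind the grasp point. The pads swing forward as they close: fully open they stand 13 mm farther back than shut.
Start: joints at [1.286, 0.264, 1.604, -0, 1.274, -0.037], TCP at [0.166, 0.654, 0.248] pointing down, gripper open.
Joint ranges: [-2.63, 2.63], [-0.94, 2.18], [0.31, 2.57], [-1.31, 4.45], [0, 2.66], [-2.55, 2.55]. Speed limits (rad/s): [2.57, 2.57, 3.14, 3.14, 3.14, 3.14].

INTERFACE

Orientations are given as a rotation vector (axis times angle).
In Python, from workcell import readout, read_camera, finish_job, bot gives the robot as it stands.
- The arm moves only by the tool jog_arm, never from a script. Its argument "deltas" is one flat list of numbers, 7 for each row, row after row: the shift along the tool's x, y, z in m, then the turn, a rotation vector about the tool's x, y, z in degrees, then the gripper command: -1 is shut, 1 is fully open, values between are in proportion. A call has 1 to 8 rows; each row is the pose to reach, as a shift and turn from the pose commanded when the call began, along the tool's axes at that moment; what a row does not reach only later rows make up. A row lasts 1/10 s, in which the tool goes at most 50 mm and 8.59 degrees, less where a joint would pass 70% of its speed; a pose out of reach is approached as far as the arm can. A call with a gripper value outside its range is refused whole. The fingers move at their own pace and stop on an object; "squeeze" is the grip in N (left out, the last holds). Time passes only in rows, so rows that repeat a pose let the fingers close. It gives the time, the measured TCP pose, the force, the opening and the grip force at its end, in the units of the state.
- readout.read_state(): the state, without advancing time (a new reading comes with each control period).
- read_camera(name): name is "scene" or "top" or "wrist"; returns a dict with "color" (400x640x3 uint8, blue, green, red), "fx", "fy", "cx", "cy" (pixels), "dist" ([k1, k2, p1, p2, k3] as OpenCV has them; the pictures are not rectified), "origin" and "attitude" of the camera in the world. Camera axes: x right, y down, z forward; pixel columns grow to the right and rows downward; lengths in m; the calibration is good to about 2 mm. A picture is of the moment at which its call begins. There is no depth.
- finish_job(): hands the job in; it is judged then, once.
The state is a dict: "time": time; "q": joint angles; "joint_vel": joint speeds; "joint_torque": joint torques, N m; "tool_pos": TCP position; "tcp_rot": TCP orientation; "wrist_force": force on the tool from outside, world axes, zero at the start; "torque": the same for the moment, N m; "width": opening from 0.0 (shut) to 1.0 (fully open); "grip_force": force on a finger pad.
Only numpy, scipy, OpenCV 4.12 (cv2) and the standard library are available. Lean on these libraries where they do the work, as an engineer would, in place of code of your own. Each camera call takes 0.05 s, during which the arm holds its last target. There are 200 camera calls.

TASK

The telescopic handle of the counter squeegee is set too short. Lay the squeegee level in the dark steel rest, its neck in the fork and its crossbar on the far side of the prongs from the cradle, and let go of it; then take it again at the spring button, press the button flush and pull the handle out until the button springs out of the next hole, no further. Leave it lying in the rest, and do not knock over either of the glass tumblers.

Things in the scene. Friction and masses are not known exactly. Their poses are not given: they have to be found in the camera images.
- squeegee: Squeegee lying flat, button to one side: square telescopic aluminium tube (26 mm) with black end knob (48 mm across), square steel neck (20 mm), wide crossbar. Origin: on the handle's axis at the button; x along the axis to the crossbar, y out through the button, z up. On the counter the axis is 24 mm high. About 0.4 kg. Neck, crossbar and button are one part; tube and knob slide on it.
- balance (a point): Balance point: on the axis, 65 mm from the button towards the crossbar; a good place to grip the tube across y from above. Axes as squeegee. With the handle not pulled out the knob lies at squeegee x = -168 to -138 mm, the tube reaches to +100, bare neck +100 to +160, crossbar +160 to +200, rubber lip to +216.
- button_spot (a point): Tip of the spring button at rest: a steel pin of 10 mm diameter with a conical crown, 7 mm out of the tube's +y side, 20 mm from the axis. Gripping the tube across y with a pad over it presses it flush; the same grip can pull the tube along -x. The tube's +y side has 12 mm holes at x = 0 (where the button starts), +40 and +80 mm.
- crossbar_face (a point): Point on the axis where the neck meets the crossbar, 160 mm from the button: the crossbar's face that looks to the handle; axes as squeegee. The crossbar is 180 mm wide, 26 mm thick and 30 mm high, its black middle boss 56 mm wide, 40 mm thick and 48 mm high.
- handle (a joint): How far the tube is pulled out towards -x, m: 0 at the start (first hole), 0.040 with the button in the second hole, 0.080 in the third. About 2.5 N friction. A button out in a hole blocks it with 1 to 2 mm play. With the button flush, 10 to 20 N start it (the hole's edge wedges the crown in); the button then stays under the wall and springs out by itself at the next hole.
- button (a joint): How far the button is pressed in, m: 0 fully out, 0.007 flush with the tube's outside (about 6 N), 0.010 under the tube's wall.
- rest: Dark steel rest fixed to the counter: base plate 270 x 110 x 6 mm, two slotted uprights 8 mm thick. Origin under the plate below the slots; x from cradle to fork, z up. Fork at x = +96 to +104 mm, slot 26 mm wide, for the neck; cradle at x = -136 to -128 mm, slot 34 mm wide, for the tube. Slots open upward with flared lips, tips 115 mm above the counter.
- fork (a point): Centre of the fork's slot at the prongs' +x face, on the axis of a squeegee laid in it, 75 mm above the counter; axes as rest. A squeegee in the rest points along the rest's +x with the crossbar just beyond this face, so it cannot follow when the handle is pulled towards -x.
- tumbler_a: clear glass tumbler, between the robot and the task's things, 68 mm across at the rim, 88 mm tall; origin under its foot's centre, z up. It must stay standing
- tumbler_b: clear glass tumbler, on the robot's left, 68 mm across at the rim, 88 mm tall; origin under its foot's centre, z up. It must stay standing

How it is judged:
By the outcome, as a careful person would: the job done as asked, in the order asked, and still so for the second after the job is handed in, with the robot touching nothing.
It also fails if it takes over 48 s, if anything falls off the work surface, if the arm or the gripper's body presses on something with over 40 N, if the wrist force passes 120 N, or if a joint passes its speed limit or range.

## Working session

There is one attempt and no reset: what is moved stays moved. The work goes in short steps, Python scripts to look and compute and a tool call to move; the robot and the scene stay as the last step left them, time stands still between calls to the robot, and variables do not carry over. Pictures are saved under pics/ and viewed, at most 13 in all, crops included, and the job is handed in when it is done.

Besides the shell and the picture viewer there is one more tool, called after "Emit:" as name(argument=value, ...), one argument or row to a line, values as JSON. jog_arm: Moves the arm, as the interface text tells. Its arguments: {"type":"object","properties":{"deltas":{"type":"array"},"squeeze":{"type":"number"}},"required":["deltas"]}

```bash
mkdir -p pics; ls; python3 - <<'E'
from workcell import readout, read_camera
import cv2,numpy as np
s=readout.read_state();print({k:np.round(v,3) for k,v in s.items()})
for n in("top","scene"):
    c=read_camera(n);cv2.imwrite(f"pics/{n}1.png",c["color"]);print(n,c["fx"],c["fy"],c["cx"],c["cy"],c["dist"],c["origin"],np.round(c["attitude"],3))
E
```

```text
pics
{'time': np.float64(0.0), 'q': array([ 1.286,  0.265,  1.605, -0.   ,  1.274, -0.037]), 'joint_vel': array([-0.001, -0.002, -0.   ,  0.001,  0.001, -0.002]), 'joint_torque': array([ 3.0000e-03, -5.1509e+01, -3.6733e+01,  0.0000e+00,  1.3000e-02,
        0.0000e+00]), 'tool_pos': array([0.165, 0.654, 0.247]), 'tcp_rot': array([-0.388, -3.117,  0.004]), 'wrist_force': array([-0.282,  0.791, -0.346]), 'torque': array([ 0.001,  0.059, -0.037]), 'grip_force': np.float64(0.0), 'width': np.float64(1.005)}
top 427.3965581555743 427.3965581555743 313.6961607792812 195.22305032503775 [-0.01210566  0.          0.          0.          0.        ] [0.35434659 0.10782024 1.19480191] [-2.136  2.154 -0.21 ]
scene 411.9637585460699 411.9637585460699 316.5737104652411 199.24510249000673 [-0.01098675  0.          0.          0.          0.        ] [0.85691284 0.56638645 0.93742118] [-0.812 -2.728  0.829]
```

View pics/top1.png

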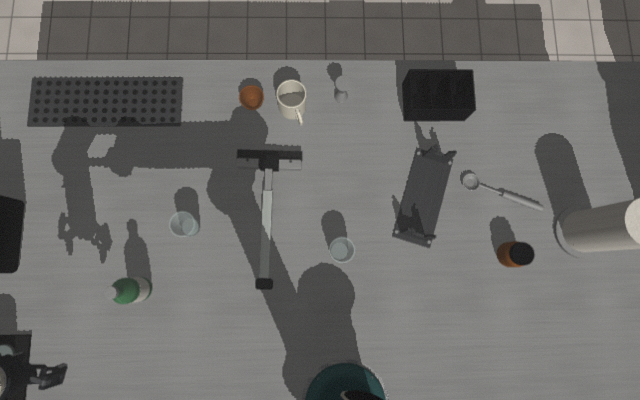

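View pics/scene1.png

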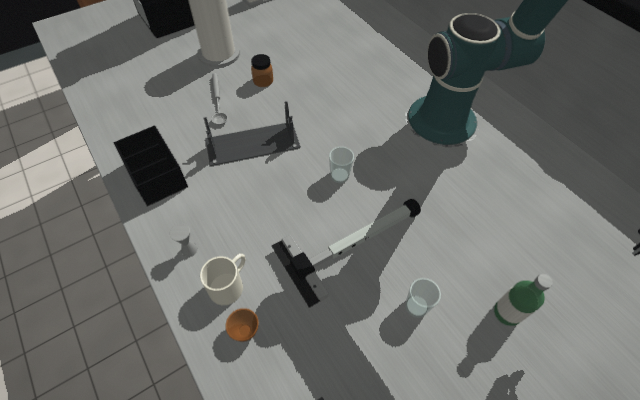

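The top view shows the squeegee with its knob at (264,284) and crossbar at about (269,160), the rest from (413,243) to (433,150), and tumblers at (342,250) and (184,224). In the scene view, the rest's uprights are at about (209,140) and (290,125). I'll zoom in on the rest and squeegee.

```bash
cat > h.py <<'E'
import cv2,numpy as np
from scipy.spatial.transform import Rotation as R
from workcell import readout, read_camera
def K(c): return np.array([[c["fx"],0,c["cx"]],[0,c["fy"],c["cy"]],[0,0,1.]])
def cast(c,px,z):
    p=cv2.undistortPoints(np.float64(px).reshape(-1,1,2),K(c),np.array(c["dist"])).reshape(-1,2)
    d=R.from_rotvec(np.ravel(c["attitude"])).apply(np.c_[p,np.ones(len(p))]) if np.size(c["attitude"])==3 else np.c_[p,np.ones(len(p))]@np.array(c["attitude"]).T
    o=np.array(c["origin"]); return o+d*((z-o[2])/d[:,2])[:,None]
def proj(c,P):
    r=R.from_rotvec(c["attitude"]).inv(); return cv2.projectPoints(np.float64(P).reshape(-1,1,3),r.as_rotvec(),-r.apply(c["origin"]),K(c),np.array(c["dist"]))[0].reshape(-1,2)
E
python3 - <<'E'
from h import *
t=read_camera("top");s=read_camera("scene")
def crop(c,x,y,w,h,k): return cv2.convertScaleAbs(cv2.resize(c["color"][y:y+h,x:x+w],None,fx=k,fy=k,interpolation=cv2.INTER_CUBIC),alpha=1.6,beta=20)
a=crop(t,380,140,100,120,5)   # 500x600
b=crop(s,195,90,120,90,3);
b=crop(s,195,90,120,80,2.5) # 300x200
d=crop(s,255,190,180,120,300/180) #300x200
e=crop(t,225,140,90,60,300/90)
r=np.vstack([b,d,e]); cv2.imwrite("pics/crop1.png",np.hstack([a,r]))
g=cv2.cvtColor(t["color"],cv2.COLOR_BGR2GRAY)
for y in range(185,292,6): print(y,g[y,252:284])
E
```

```text
185 [116 131 130 129 129 130 124 125 128 129  91  78  94 124 134 135 133 134
 135 109 120 131 125 127 127 131 130 132 131 133 130 132]
191 [ 81 109 130 130 130 131 129 129 130 125  96 143 158 154 157 156 158 161
 161 160 121 127 129 132 129 132 130 131 128 131 128 131]
197 [ 74  70  74 117 126 126 126 128 126  88  82 148 161 158 153 158 160 161
 161 161 116 118 129 126 129 127 127 128 130 132 131 130]
203 [ 71  72  74  72  80 105 122 126 127  87 103 147 158 160 156 160 163 163
 164 151 119 125 130 130 129 131 129 131 133 130 132 132]
209 [ 78  74  73  73  75  74  71  83 114  94 139 158 157 158 158 156 161 162
 163 130 118 122 127 129 129 127 127 127 125 128 128 130]
215 [ 74  78  73  75  77  74  75  77  71  82 144 160 158 157 157 158 160 162
 162 119 124 130 130 129 128 129 130 129 134 130 133 131]
221 [ 77  77  77  74  79  75  79  75  77  88 151 162 161 159 158 158 162 163
 170 121 121 132 134 132 132 131 133 133 132 133 133 133]
227 [ 79  77  78  81  77  79  80  75  77  82  88  91 134 156 157 158 163 163
 152 118 126 131 132 132 133 135 132 134 130 130 132 133]
233 [ 76  78  74  77
[... 597 characters left out ...]
  76  78  77  77  76  76  76  76  77  73  84 122 133 134]
263 [ 78  74  73  78  75  77  73  73  90  91  93  94  96  96  93  93  96  80
  75  78  76  77  76  76  74  74  79  78  76  77  79 109]
269 [93 75 74 75 77 74 75 81 89 94 95 91 94 92 95 92 94 80 72 73 77 78 75 78
 74 78 75 78 76 78 74 81]
275 [131 124  94  71  75  73  77  89  95  94  94  94  96  94  95  97  85  78
  74  80  73  73  75  80  76  77  74  76  74  78  78  78]
281 [130 131 129  77  43  33  39  36  39  35  39  41  37  39  32  39  37  36
  37  37  39  66  74  76  74  75  74  75  73  71  75  75]
287 [130 133 129  84  47  31  36  42  37  38  31  38  35  34  31  35  30  31
  31  34  50  65  76  75  75  73  75  73  71  75  76  75]
```

View pics/crop1.png

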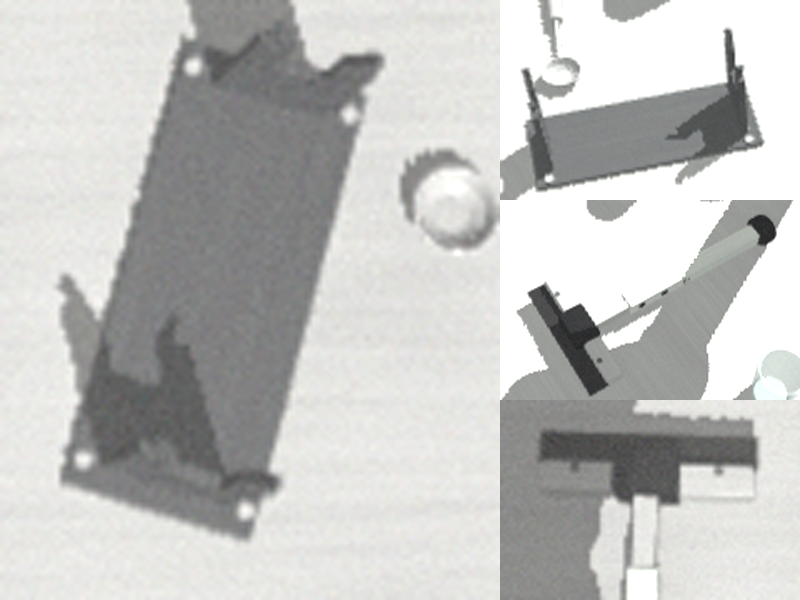

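The crop shows the plate corners near full-image pixels (416.6,147), (453,159), (392.4,236.4) and (430,248). The button and holes face the scene camera, which is the +y side. The fork end isn't clear yet, so next I'll compute the poses and compare the slot shadows.

```bash
python3 - <<'E'
from h import *
t=read_camera("top");s=read_camera("scene")
g=cv2.cvtColor(t["color"],cv2.COLOR_BGR2GRAY)
# tube edges
ax=[]
for y in range(195,275,3):
    r=np.float64(g[y,255:280]); thr=119 if y<224 else 84
ax=np.array([[267.3,197],[264.2,263]])
P=cast(t,ax,0.037); d=(P[0]-P[1])[:2]; d/=np.linalg.norm(d)
tubeend=cast(t,[[267.5,190.4]],0.037)[0]; print("tube end",tubeend,"dir deg",np.degrees(np.arctan2(d[1],d[0])))
for k in (0,65,160): print("x=",k,tubeend[:2]+d*(k-100)/1000)
knob=cast(t,[[264,279]],0.048); print("knob",knob, "len",np.linalg.norm(knob[0,:2]-tubeend[:2]))
c=cast(t,[[416.6,147],[453,159],[392.4,236.4],[430,248]],0.006); print("plate",c.round(3))
near=c[2:].mean(0);far=c[:2].mean(0); u=far-near; print("len",np.linalg.norm(u),"yaw",np.degrees(np.arctan2(u[1],u[0])),"mid",(near+far)/2)
w=cast(t,[[342,262],[184,233]],0.0);print("tumblers approx",w.round(3))
# rectified view of counter along the rest (z=.006), 1.5 px/mm
def warp(c,z,k=2.0,L=(-200,260),W=(-90,130)):
    m=(near+far)/2;u2=u[:2]/np.linalg.norm(u[:2]);v=np.array([-u2[1],u2[0]])
    X,Y=np.meshgrid(np.arange(L[0],L[1],1/k),np.arange(W[1],W[0],-1/k))
    Q=np.stack([m[0]+(X*u2[0]+Y*v[0])/1000,m[1]+(X*u2[1]+Y*v[1])/1000,np.full(X.shape,z)],-1)
    p=proj(c,Q).reshape(X.shape+(2,)).astype(np.float32)
    return cv2.convertScaleAbs(cv2.remap(c["color"],p[...,0],p[...,1],cv2.INTER_CUBIC),alpha=1.8,beta=10)
a=warp(t,0.006,1.7,L=(-190,280),W=(-80,95));b=warp(s,.006,1.7,L=(-190,280),W=(-80,95))
cv2.imwrite("pics/w1.png",np.vstack([a,b])[:600,:800])
E
```

```text
tube end [0.56619713 0.20300594 0.037     ] dir deg -2.2298995402207886
x= 0 [0.46627285 0.20689687]
x= 65 [0.53122363 0.20436777]
x= 160 [0.62615169 0.20067139]
knob [[0.32749763 0.20957879 0.048     ]] len 0.23878997349202394
plate [[ 0.697 -0.225  0.006]
 [ 0.661 -0.329  0.006]
 [ 0.439 -0.143  0.006]
 [ 0.406 -0.247  0.006]]
len 0.2691163300039844 yaw -17.641370182353167 mid [ 0.55083396 -0.2359763   0.006     ]
tumblers approx [[ 0.37  -0.001  0.   ]
 [ 0.454  0.437  0.   ]]
```

View pics/w1.png

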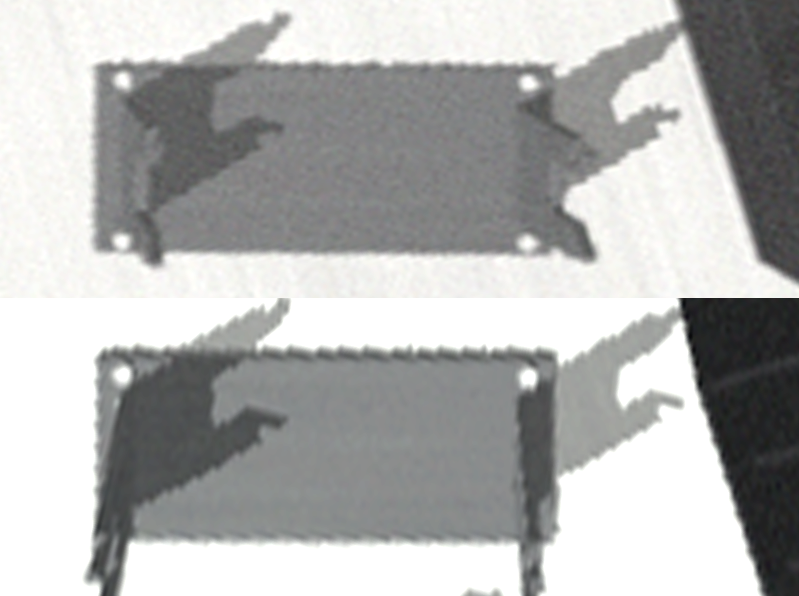

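The slot shadow at the far end (about 22–24 mm at px (615,105)) is narrower than at the near end (28–31 mm at px (213,110)). So the fork is the far end, the rest's yaw is about -17.6° and its origin is about (0.566,-0.241).

```bash
cat >> h.py <<'E'
def goto(pos,yaw,s=None):
    """shift (mm) and turn (deg) in tool axes to a tool-down pose with tool y at yaw (deg)"""
    s=s or readout.read_state(); r=R.from_rotvec(s["tcp_rot"]); a=np.radians(yaw)
    y=np.array([np.cos(a),np.sin(a),0]); z=np.array([0,0,-1.]); T=R.from_matrix(np.c_[np.cross(y,z),y,z])
    print("shift mm",(r.inv().apply(np.array(pos)-s["tool_pos"])*1000).round(1),"turn deg",np.degrees((r.inv()*T).as_rotvec()).round(2))
def st():
    s=readout.read_state(); r=R.from_rotvec(s["tcp_rot"]); y=r.as_matrix()[:,1]
    print("t",round(s["time"],2),"pos",np.round(s["tool_pos"],4),"yaw",np.degrees(np.arctan2(y[1],y[0])).round(2),"F",np.round(s["wrist_force"],1),"w",round(float(s["width"]),3),"grip",round(float(s["grip_force"]),1))
E
python3 -c "
from h import *
st(); goto([.531,.204,.16],87.8)"
```

```text
t 0.3 pos [0.1655 0.6541 0.2478] yaw 75.8 F [ 0.2  0.3 -0.2] w 0.999 grip 0.0
shift mm [-464.8 -346.7   88.1] turn deg [-5.0e-02 -1.0e-02 -1.2e+01]
```

Emit:
jog_arm(
  deltas=[-0.036,-0.027,0.002,0,0,-1,1,-0.072,-0.054,0.005,0,0,-2,1,-0.108,-0.08,0.01,0,0,-3,1,-0.144,-0.107,0.015,0,0,-4,1,-0.18,-0.134,0.02,0,0,-5,1,-0.216,-0.161,0.025,0,0,-6,1,-0.252,-0.188,0.03,0,0,-7,1,-0.288,-0.215,0.035,0,0,-8,1],
)

```text
time: 1.1
tool_pos: [0.3929, 0.3738, 0.2134]
tcp_rot: [0.168, 3.137, 0.001]
wrist_force: [0.4, -0.1, 0.4]
width: 0.997
grip_force: 0.0
```

```bash
python3 -c "
from h import *
st(); goto([.531,.204,.16],87.8)"
```

```text
t 1.1 pos [0.3929 0.3738 0.2134] yaw 83.86 F [ 0.4 -0.1  0.4] w 0.997 grip 0.0
shift mm [-155.4 -154.1   53.4] turn deg [ 0.03  0.03 -3.94]
```

Emit:
jog_arm(
  deltas=[-0.033,-0.033,0.01,0,0,-1,1,-0.066,-0.066,0.02,0,0,-2,1,-0.1,-0.1,0.033,0,0,-3,1,-0.135,-0.134,0.045,0,0,-4,1,-0.155,-0.154,0.053,0,0,-4,1,-0.155,-0.154,0.053,0,0,-4,1],
)

```text
time: 1.7
tool_pos: [0.5308, 0.2021, 0.1589]
tcp_rot: [-0.067, -3.14, 0.002]
wrist_force: [-0.5, -1.0, 0.4]
width: 0.997
grip_force: 0.0
```

```bash
python3 -c "
from h import *
st(); goto([.531,.2044,.022],87.8)
c=read_camera('wrist');print(c['origin'],c['attitude'],c['fx'],c['fy'],c['cx'],c['cy']);cv2.imwrite('pics/wr1.png',c['color'])
print(proj(c,[[.5312,.2044,.037],[.4663,.2069,.037],[.5662,.203,.037],[.4663,.227,.024]]))"
```

```text
t 1.7 pos [0.5308 0.2021 0.1589] yaw 87.55 F [-0.5 -1.   0.4] w 0.997 grip 0.0
shift mm [ -0.3   2.5 136.9] turn deg [-0.09 -0.07 -0.25]
[0.46441085 0.20527508 0.2850199 ] [2.11833876 2.03016009 0.27055672] 323.88802434573023 323.88802434573023 320.2577133411787 195.3165675953453
[[323.63016744 193.73085359]
 [323.48288331 109.107301  ]
 [323.63513336 234.885642  ]
 [349.14453415 107.85614608]]
```

View pics/wr1.png

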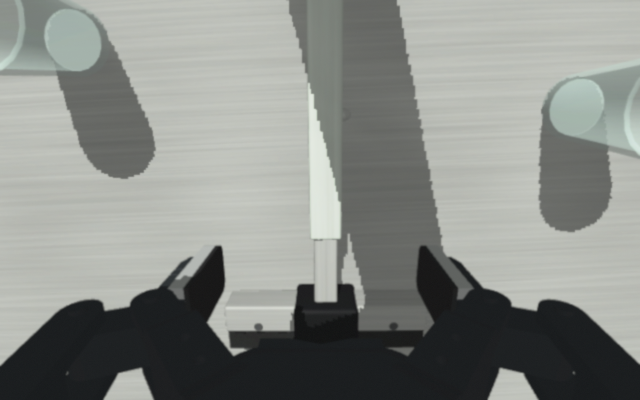

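The wrist view shows the tube end at (325,239), the button at (346,115), and the crossbar and boss at (325,305). The tube sits about 4 mm further out than predicted, so I'll shift the grasp and descend.

Emit:
jog_arm(
  deltas=[-0.002,0.002,0.035,0,0,0,1,-0.004,0.003,0.07,0,0,0,1,-0.004,0.003,0.105,0,0,0,1,-0.004,0.003,0.13,0,0,0,1,-0.004,0.003,0.137,0,0,0,1,-0.004,0.003,0.137,0,0,0,0,-0.004,0.003,0.137,0,0,0,-1,-0.004,0.003,0.137,0,0,0,-1],
  squeeze=60,
)

```text
time: 2.55
tool_pos: [0.5352, 0.2092, 0.0254]
tcp_rot: [0.06, 3.137, 0.002]
wrist_force: [0.2, -0.4, -0.3]
width: 0.511
grip_force: 0.0
```

Emit:
jog_arm(
  deltas=[0,0,0,0,0,0,-1,0,0,0,0,0,0,-1,0,0,0,0,0,0,-1,0,0,-0.01,0,0,0,-1,0,0,-0.03,0,0,0,-1],
)

```text
time: 3.05
tool_pos: [0.5312, 0.2074, 0.0518]
tcp_rot: [-0.061, -3.136, 0.003]
wrist_force: [-0.9, 0.4, -4.0]
width: 0.296
grip_force: 60.9
```

```bash
python3 -c "
from h import *
st(); goto([.579,-.245,.19],72.4)"
```

```text
t 3.05 pos [0.5312 0.2074 0.0518] yaw 87.79 F [-0.9  0.4 -4. ] w 0.296 grip 60.9
shift mm [ -64.6 -450.5 -137.7] turn deg [-0.14 -0.27 15.39]
```

Emit:
jog_arm(
  deltas=[0,0,-0.04,0,0,0,-1,0,0,-0.08,0,0,0,-1,-0.003,-0.025,-0.11,0,0,0,-1,-0.008,-0.06,-0.13,0,0,1,-1,-0.014,-0.1,-0.14,0,0,3,-1,-0.02,-0.142,-0.14,0,0,5,-1,-0.026,-0.185,-0.14,0,0,7,-1,-0.032,-0.228,-0.14,0,0,9,-1],
)

```text
time: 3.85
tool_pos: [0.556, -0.0222, 0.1934]
tcp_rot: [-0.308, -3.126, -0.0]
wrist_force: [1.1, 0.5, -3.8]
width: 0.294
grip_force: 61.1
```

```bash
python3 -c "
from h import *
st(); goto([.579,-.245,.19],72.4)"
```

```text
t 3.85 pos [ 0.556  -0.0222  0.1934] yaw 78.74 F [ 1.1  0.5 -3.8] w 0.294 grip 61.1
shift mm [ -66.1 -214.     3.4] turn deg [ 0.01 -0.03  6.34]
```

Emit:
jog_arm(
  deltas=[-0.013,-0.043,0,0,0,1.3,-1,-0.026,-0.086,0,0,0,2.6,-1,-0.039,-0.128,0,0,0,4,-1,-0.052,-0.17,0.001,0,0,5.2,-1,-0.062,-0.2,0.002,0,0,6.1,-1,-0.066,-0.214,0.003,0,0,6.3,-1,-0.066,-0.214,0.003,0,0,6.3,-1,-0.066,-0.214,0.003,0,0,6.3,-1],
)

```text
time: 4.65
tool_pos: [0.5793, -0.2425, 0.1897]
tcp_rot: [-0.478, -3.103, -0.002]
wrist_force: [-0.2, 0.8, -4.5]
width: 0.29
grip_force: 61.1
```

```bash
python3 -c "
from h import *
st(); goto([.579,-.245,.19],72.4)
w=read_camera('wrist');t=read_camera('top');s=read_camera('scene')
k=lambda c,x,y,W,H,f:cv2.convertScaleAbs(cv2.resize(c['color'][y:y+H,x:x+W],None,fx=f,fy=f,interpolation=cv2.INTER_CUBIC),alpha=1.5,beta=15)
a=k(w,120,0,400,400,1); b=k(t,370,120,130,130,3.0769)[:400,:400]
b=cv2.resize(b,(400,400)); cv2.imwrite('pics/c2.png',np.hstack([a,b]))
u=np.array([.953,-.303]);v=np.array([.303,.953]);o=np.array([.5661,-.2408])
for xr,zz in((104,.115),(-128,.115)):
  for yy in(-.017,0,.017): p=o+u*xr/1000+v*yy; q=[[p[0],p[1],zz]]; print(xr,yy,proj(w,q)[0].round(1)-[120,0],((proj(t,q)[0]-[370,120])*3.077).round(0)+[400,0])
"
```

```text
t 4.65 pos [ 0.5793 -0.2425  0.1897] yaw 72.48 F [-0.2  0.8 -4.5] w 0.29 grip 61.1
shift mm [-0.4 -2.4 -0.3] turn deg [ 0.07 -0.11  0.08]
104 -0.017 [173.4 330.4] [653.  89.]
104 0 [196.7 330.4] [634.  83.]
104 0.017 [220.  330.5] [615.  78.]
-128 -0.017 [165. -35.] [586. 348.]
-128 0 [196.3 -35. ] [567. 342.]
-128 0.017 [227.6 -34.9] [547. 336.]
```

View pics/c2.png

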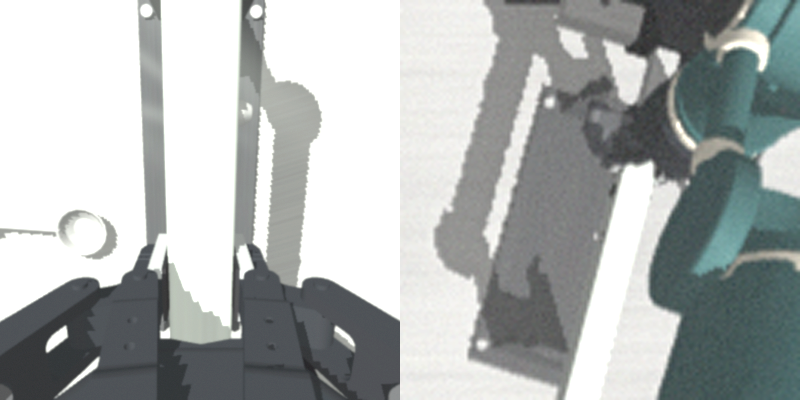

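The composite shows the plate's near screws at (146,11) and (257,11) in the wrist crop, the tube centred at about column 201 there, and the button at (247,110). I'll cast these to check lateral and axial alignment.

```bash
python3 - <<'E'
from h import *
w=read_camera('wrist');t=read_camera('top');s=readout.read_state();st()
u=np.array([.953,-.303]);v=np.array([.303,.953]);o=np.array([.5661,-.2408])
def rel(P): d=P[:,:2]-o; return np.c_[d@u,d@v].round(4)*1000
g=cv2.cvtColor(w['color'],cv2.COLOR_BGR2GRAY)
print("tcp rel",rel(s['tool_pos'][None]))
print("screws wrist",rel(cast(w,[[266,11],[377,11]],.008)))
print("screws top",rel(cast(t,[[370+82/3.077,120+344/3.077],[370+148/3.077,120+101/3.077]],.008)))
print("button tip",rel(cast(w,[[367,110]],.192)))
for r in (15,60,110,160,200):
    e=np.abs(np.diff(np.float64(g[r,265:380]))); print(r,[(i+265,int(e[i])) for i in np.where(e>18)[0]])
for x in (281,361): print(rel(cast(w,[[x,15],[x,200]],.205)))
E
```

```text
t 4.9 pos [ 0.58   -0.2421  0.1904] yaw 72.6 F [-1.1 -0.1 -3.7] w 0.292 grip 61.1
tcp rel [[13.7  3. ]]
screws wrist [[-132.4  -44. ]
 [-132.8   51.4]]
screws top [[-134.9   46.9]
 [ 103.7   46.9]]
button tip [[-51.9  20.4]]
15 [(np.int64(267), 20), (np.int64(268), 29), (np.int64(269), 27), (np.int64(279), 27), (np.int64(280), 60), (np.int64(281), 37), (np.int64(359), 22), (np.int64(360), 35), (np.int64(361), 33), (np.int64(369), 20), (np.int64(370), 34), (np.int64(371), 27), (np.int64(378), 23)]
60 [(np.int64(281), 41), (np.int64(282), 43), (np.int64(358), 22), (np.int64(359), 26)]
110 [(np.int64(282), 31), (np.int64(283), 44), (np.int64(284), 24), (np.int64(356), 19), (np.int64(357), 19), (np.int64(365), 22), (np.int64(371), 24), (np.int64(372), 21), (np.int64(378), 22)]
160 [(np.int64(283), 29), (np.int64(284), 47), (np.int64(285), 34), (np.int64(354), 20), (np.int64(355), 24), (np.int64(356), 26), (np.int64(376), 35), (np.int64(377), 33)]
200 [(np.int64(284), 26), (np.int64(285), 50), (np.int64(286), 39), (np.int64(353), 23), (np.int64(354), 26), (np.int64(355), 21), (np.int64(373), 39), (np.int64(374), 36)]
[[-80.6  -9.3]
 [-20.7 -10.9]]
[[-80.7  15.6]
 [-20.8  17.7]]
```

```bash
python3 - <<'E'
from h import *
s=read_camera('scene'); u=np.array([.953,-.303,0]);v=np.array([.303,.953,0]);o=np.array([.5661,-.2408,0])
z=np.array([0,0,1.])
for n,xr in(("knob end",-51.9-168),("knob front",-51.9-138),("tube end",48.1),("face",108)):
  print(n,proj(s,[o+u*xr/1000+v*.003+z*.192])[0].round(0))
x0,y0=170,20
cv2.imwrite('pics/s2.png',cv2.convertScaleAbs(cv2.resize(s['color'][y0:y0+190,x0:x0+260],None,fx=3,fy=3,interpolation=cv2.INTER_CUBIC),alpha=1.4,beta=15))
E
```

```text
knob end [318.  80.]
knob front [308.  82.]
tube end [220.  98.]
face [196. 102.]
```

View pics/s2.png

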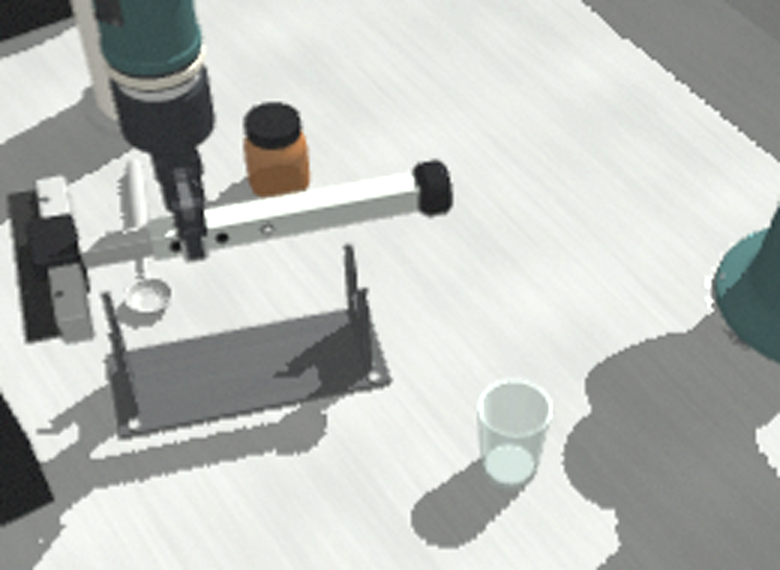

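The scene view shows the squeegee level within about 1°: knob at (314,82), tube end at (221,100) and face at (198,104), all within about 2 px of prediction. The wrist view puts the rest about (+2.4,+3.8) mm from my top-view estimate, so I'll move 3 mm along +u and lower to just above the tips.

```bash
python3 - <<'E'
from h import *
u=np.array([.953,-.303]);v=np.array([.303,.953]);o=np.array([.5661,-.2408])
p=o+.017*u+.0037*v; st(); goto([*p,.135],72.36); goto([*p,.073],72.36)
E
```

```text
t 4.95 pos [ 0.5801 -0.2423  0.1904] yaw 72.59 F [ 0.6  0.3 -4.7] w 0.29 grip 61.1
shift mm [-3.2  0.9 55.4] turn deg [ 0.01 -0.    0.23]
shift mm [ -3.2   0.9 117.4] turn deg [ 0.01 -0.    0.23]
```

Emit:
jog_arm(
  deltas=[-0.003,0.001,0.02,0,0,0.2,-1,-0.003,0.001,0.04,0,0,0.2,-1,-0.003,0.001,0.055,0,0,0.2,-1,-0.003,0.001,0.055,0,0,0.2,-1,-0.003,0.001,0.055,0,0,0.2,-1],
)

```text
time: 5.45
tool_pos: [0.583, -0.2431, 0.1351]
tcp_rot: [-0.483, -3.104, -0.0]
wrist_force: [-0.3, -0.6, -3.6]
width: 0.296
grip_force: 60.9
```

```bash
python3 - <<'E'
from h import *
st()
w=read_camera('wrist');t=read_camera('top');s=read_camera('scene')
k=lambda c,x,y,W,H,f:cv2.convertScaleAbs(cv2.resize(c['color'][y:y+H,x:x+W],None,fx=f,fy=f,interpolation=cv2.INTER_CUBIC),alpha=1.5,beta=15)
cv2.imwrite('pics/c3.png',np.hstack([k(w,120,0,400,400,1),k(s,185,70,133,133,3.01)[:400,:400]]))
E
```

```text
t 5.45 pos [ 0.583  -0.2431  0.1351] yaw 72.32 F [-0.3 -0.6 -3.6] w 0.296 grip 60.9
```

View pics/c3.png

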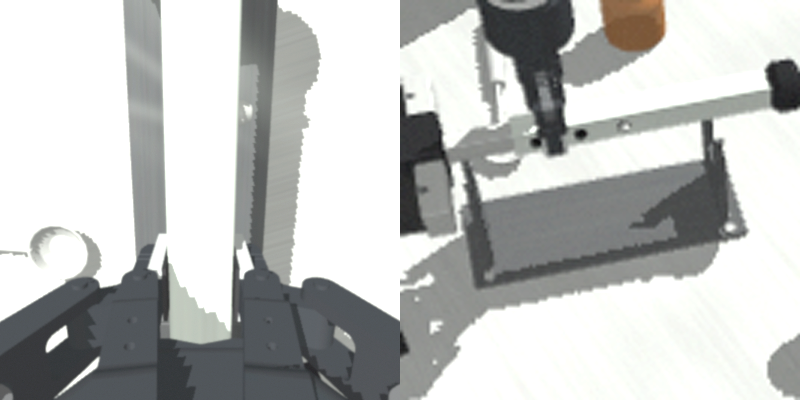

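The wrist view has the plate centred at column 200 and the tube at column 201. In the scene view the boss face (447,150) is beyond the fork prong (467,163), so I'll lower it in.

Emit:
jog_arm(
  deltas=[0,0,0.01,0,0,0,-1,0,0,0.02,0,0,0,-1,0,0,0.03,0,0,0,-1,0,0,0.037,0,0,0,-1,0,0,0.044,0,0,0,-1,0,0,0.05,0,0,0,-1,0,0,0.05,0,0,0,-1],
)

```text
time: 6.3
tool_pos: [0.5824, -0.2431, 0.0839]
tcp_rot: [-0.483, -3.102, -0.001]
wrist_force: [-0.9, 0.9, -4.9]
width: 0.294
grip_force: 61.1
```

```bash
python3 - <<'E'
from h import *
st()
s=read_camera('scene')
u=np.array([.953,-.303,0]);v=np.array([.303,.953,0]);o=np.array([.5661,-.2408,0])
E
```

```text
t 6.3 pos [ 0.5824 -0.2431  0.0839] yaw 72.3 F [-0.9  0.9 -4.9] w 0.294 grip 61.1
```

No contact force yet. I'll lower further in small steps.

Emit:
jog_arm(
  deltas=[0,0,0.004,0,0,0,-1,0,0,0.007,0,0,0,-1,0,0,0.009,0,0,0,-1,0,0,0.01,0,0,0,-1,0,0,0.01,0,0,0,-1],
)

```text
time: 6.85
tool_pos: [0.5834, -0.2435, 0.0763]
tcp_rot: [0.483, 3.104, -0.0]
wrist_force: [-3.7, 0.9, 3.1]
width: 0.295
grip_force: 62.1
```

It's now supported, with about 8 N of upward force. I'll release and retreat upward.

Emit:
jog_arm(
  deltas=[0,0,0,0,0,0,-0.2,0,0,0,0,0,0,0.3,0,0,0,0,0,0,1,0,0,0,0,0,0,1,0,0,-0.01,0,0,0,1,0,0,-0.04,0,0,0,1,0,0,-0.075,0,0,0,1,0,0,-0.08,0,0,0,1],
)

```text
time: 7.65
tool_pos: [0.5865, -0.2449, 0.1616]
tcp_rot: [0.482, 3.095, -0.004]
wrist_force: [-0.1, -0.6, 0.5]
width: 1.003
grip_force: 0.0
```

```bash
python3 - <<'E'
from h import *
st()
w=read_camera('wrist');s=read_camera('scene')
k=lambda c,x,y,W,H,f:cv2.convertScaleAbs(cv2.resize(c['color'][y:y+H,x:x+W],None,fx=f,fy=f,interpolation=cv2.INTER_CUBIC),alpha=1.4,beta=15)
cv2.imwrite('pics/c4.png',np.hstack([k(w,120,0,400,400,1),k(s,185,70,133,133,3.01)[:400,:400]]))
E
```

```text
t 7.65 pos [ 0.5865 -0.2449  0.1616] yaw 72.3 F [-0.1 -0.6  0.5] w 1.003 grip 0.0
```

View pics/c4.png

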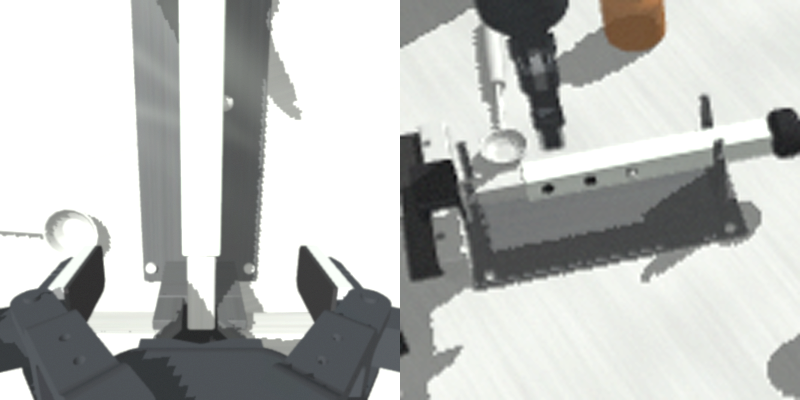

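The squeegee lies in the rest: neck between the prongs at (202,290), boss beyond at (202,330), button at (228,102) in the wrist crop. Next I'll find the button for the second grasp.

```bash
python3 - <<'E'
from h import *
w=read_camera('wrist');u=np.array([.953,-.303]);v=np.array([.303,.953]);o=np.array([.5661,-.2408])
def rel(P): d=P[:,:2]-o; return np.c_[d@u,d@v].round(4)*1000
print("button",rel(cast(w,[[347.5,102]],.075)),"tube end",rel(cast(w,[[322,256.5]],.088)))
g=cv2.cvtColor(w['color'],cv2.COLOR_BGR2GRAY)
for r in(40,150,240):
    e=np.abs(np.diff(np.float64(g[r,290:355]))); print(r,[(int(i)+290,int(e[i])) for i in np.where(e>18)[0]])
    print(rel(cast(w,[[299.5,r],[341.5,r]],.088)))
b=cast(w,[[347.5,102]],.075)[0,:2]; 
p=b-.02*v; print(p, rel(p[None])); st(); goto([*p,.16],72.36); goto([*p,.073],72.36)
E
```

```text
button [[-49.9  19.4]] tube end [[48.8  3.6]]
40 [(297, 54), (298, 57), (341, 19), (342, 25), (343, 33), (344, 32)]
[[-83.1  -9. ]
 [-83.1  14.4]]
150 [(298, 29), (299, 51), (300, 39), (339, 23), (340, 32), (341, 43), (342, 42)]
[[-21.9 -10.1]
 [-21.8  15.3]]
240 [(299, 21), (300, 52), (301, 51), (338, 33), (339, 43), (340, 52), (341, 22)]
[[ 37.  -11.2]
 [ 37.   16.3]]
[ 0.51837762 -0.22624627] [[-49.9  -0.6]]
t 7.8 pos [ 0.5835 -0.2436  0.1561] yaw 72.3 F [-0.7 -0.4 -0.3] w 0.999 grip 0.0
shift mm [67.3 -3.3 -4. ] turn deg [-0.01  0.09 -0.06]
shift mm [67.5 -3.3 83. ] turn deg [-0.01  0.09 -0.06]
```

Emit:
jog_arm(
  deltas=[0.035,0,0,0,0,0,1,0.0675,0,0,0,0,0,1,0.0675,0,0.02,0,0,0,1,0.0675,0,0.05,0,0,0,1,0.0675,0,0.075,0,0,0,1,0.0675,0,0.083,0,0,0,1,0.0675,0,0.083,0,0,0,1],
)

```text
time: 8.5
tool_pos: [0.5167, -0.2218, 0.0695]
tcp_rot: [-0.482, -3.099, -0.003]
wrist_force: [-1.3, 0.3, 1.1]
width: 1.0
grip_force: 0.0
```

Emit:
jog_arm(
  deltas=[0,0,0,0,0,0,0,0,0,0,0,0,0,-0.4,0,0,0,0,0,0,-1,0,0,0,0,0,0,-1,0,0,0,0,0,0,-1,0,0,0,0,0,0,-1,0,0,0,0,0,0,-1],
  squeeze=60,
)

```text
time: 9.2
tool_pos: [0.5198, -0.2237, 0.074]
tcp_rot: [0.483, 3.102, -0.002]
wrist_force: [-1.8, -0.2, 5.6]
width: 0.291
grip_force: 60.4
```

```bash
python3 - <<'E'
from h import *
st()
w=read_camera('wrist');s=read_camera('scene')
k=lambda c,x,y,W,H,f:cv2.convertScaleAbs(cv2.resize(c['color'][y:y+H,x:x+W],None,fx=f,fy=f,interpolation=cv2.INTER_CUBIC),alpha=1.4,beta=15)
cv2.imwrite('pics/c5.png',np.hstack([k(w,120,0,400,400,1),k(s,185,70,133,133,3.01)[:400,:400]]))
E
```

```text
t 9.2 pos [ 0.5198 -0.2237  0.074 ] yaw 72.31 F [-1.8 -0.2  5.6] w 0.291 grip 60.4
```

View pics/c5.png

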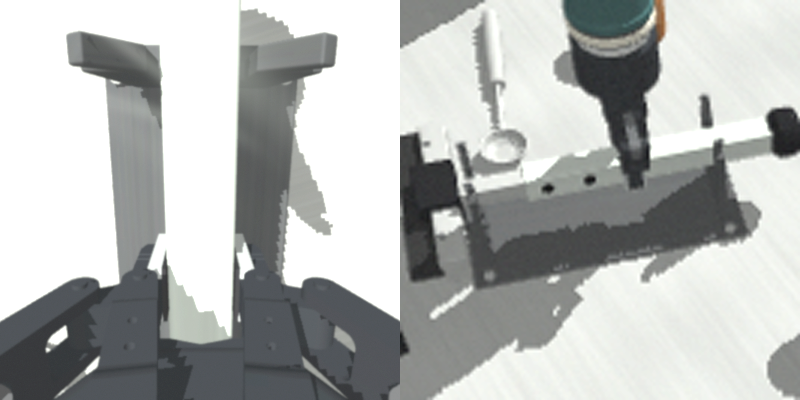

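The finger is over the button: scene crop (636,175), where the button was before. The opening of 0.291 matches the bare tube, so the button is flush. I'll pull slowly along tool +x.

Emit:
jog_arm(
  deltas=[0.003,0,0,0,0,0,-1,0.005,0,0,0,0,0,-1,0.007,0,0,0,0,0,-1,0.009,0,0,0,0,0,-1,0.011,0,0,0,0,0,-1,0.013,0,0,0,0,0,-1,0.015,0,0,0,0,0,-1],
)

```text
time: 10.0
tool_pos: [0.5091, -0.2199, 0.0741]
tcp_rot: [0.483, 3.093, -0.003]
wrist_force: [16.6, -3.7, -4.5]
width: 0.294
grip_force: 59.0
```

```bash
python3 - <<'E'
from h import *
st()
E
```

```text
t 10.0 pos [ 0.5091 -0.2199  0.0741] yaw 72.26 F [16.6 -3.7 -4.5] w 0.294 grip 59.0
```

Emit:
jog_arm(
  deltas=[0.002,0,0,0,0,0,-1,0.003,0,0,0,0,0,-1,0.003,0,0,0,0,0,-1],
  squeeze=70,
)

```text
time: 10.3
tool_pos: [0.507, -0.2192, 0.0741]
tcp_rot: [0.483, 3.092, -0.003]
wrist_force: [15.1, -3.7, -3.3]
width: 0.297
grip_force: 69.7
```

```bash
cat > m.py <<'E'
from h import *
st(); s=read_camera('scene')
g=cv2.cvtColor(s['color'],cv2.COLOR_BGR2GRAY)[60:150,175:345]
n,l,stt,c=cv2.connectedComponentsWithStats((g<75).astype(np.uint8))
for i in range(1,n):
    if 4<=stt[i,4]<=400: print(stt[i,4],(c[i]+[175,60]).round(1),stt[i,:4].tolist())
cv2.imwrite('pics/m_%d.png'%(readout.read_state()['time']*100),s['color'])
E
python3 m.py
```

```text
t 10.3 pos [ 0.507  -0.2192  0.0741] yaw 72.25 F [15.1 -3.7 -3.3] w 0.297 grip 69.7
4 [265.5  83.8] [89, 23, 4, 2]
5 [260.  85.] [83, 25, 5, 1]
30 [286.1 107. ] [110, 42, 4, 10]
151 [316.9 112.6] [136, 45, 12, 16]
13 [252.4 128.6] [76, 67, 4, 4]
6 [275.  128.8] [98, 68, 5, 3]
13 [238.6 131.4] [62, 70, 4, 4]
```

Emit:
jog_arm(
  deltas=[0.002,0,0,0,0,0,-1,0.004,0,0,0,0,0,-1,0.006,0,0,0,0,0,-1,0.006,0,0,0,0,0,-1],
)

```text
time: 10.75
tool_pos: [0.4986, -0.2166, 0.0741]
tcp_rot: [0.483, 3.098, -0.002]
wrist_force: [5.3, -0.8, 5.6]
width: 0.29
grip_force: 71.0
```

```bash
python3 m.py
```

```text
t 10.75 pos [ 0.4986 -0.2166  0.0741] yaw 72.28 F [ 5.3 -0.8  5.6] w 0.29 grip 71.0
15 [264.9  83.7] [83, 22, 14, 3]
32 [286.2 107. ] [110, 42, 4, 10]
149 [319.9 112.2] [139, 44, 12, 17]
12 [255.5 128. ] [79, 67, 4, 3]
13 [241.5 130.8] [65, 69, 4, 4]
5 [260.4 132.4] [84, 72, 4, 2]
5 [253. 134.] [76, 74, 5, 1]
8 [236.4 141.5] [60, 80, 4, 4]
```

The force dropped to 5 N, so the button is under the wall and the tube is sliding. I'll keep pulling and watch for the block.

Emit:
jog_arm(
  deltas=[0.002,0,0,0,0,0,-1,0.004,0,0,0,0,0,-1,0.006,0,0,0,0,0,-1,0.008,0,0,0,0,0,-1,0.01,0,0,0,0,0,-1,0.012,0,0,0,0,0,-1,0.014,0,0,0,0,0,-1],
)

```text
time: 11.5
tool_pos: [0.486, -0.2126, 0.0741]
tcp_rot: [0.483, 3.097, -0.003]
wrist_force: [8.5, -1.5, 3.1]
width: 0.295
grip_force: 70.7
```

```bash
python3 m.py
```

```text
t 11.5 pos [ 0.486  -0.2126  0.0741] yaw 72.28 F [ 8.5 -1.5  3.1] w 0.295 grip 70.7
5 [266.  83.] [89, 23, 5, 1]
4 [274.5  82.2] [98, 22, 4, 2]
31 [286.1 106.9] [110, 42, 4, 10]
148 [324.1 111.3] [144, 44, 11, 16]
12 [259.8 127.1] [83, 66, 5, 3]
13 [246. 130.] [69, 69, 5, 3]
6 [268.2 129.8] [92, 69, 4, 3]
6 [235.2 141.8] [58, 81, 5, 2]
```

Emit:
jog_arm(
  deltas=[0.002,0,0,0,0,0,-1,0.004,0,0,0,0,0,-1,0.005,0,0,0,0,0,-1,0.006,0,0,0,0,0,-1,0.006,0,0,0,0,0,-1],
)

```text
time: 12.05
tool_pos: [0.479, -0.2104, 0.0741]
tcp_rot: [0.483, 3.1, -0.002]
wrist_force: [3.1, -0.9, 8.5]
width: 0.291
grip_force: 71.3
```

```bash
python3 m.py
```

```text
t 12.05 pos [ 0.479  -0.2104  0.0741] yaw 72.3 F [ 3.1 -0.9  8.5] w 0.291 grip 71.3
11 [273.   82.5] [93, 21, 11, 3]
32 [286.2 107. ] [110, 42, 4, 10]
148 [326.7 110.7] [146, 43, 12, 16]
12 [262.4 126.8] [86, 65, 4, 4]
13 [248.6 129.4] [72, 68, 4, 4]
7 [270.7 129.9] [94, 69, 5, 3]
6 [236.7 141.8] [60, 81, 4, 3]
10 [227.8 144.2] [50, 83, 6, 4]
14 [223.1 145.9] [45, 84, 8, 5]
```

Hole +40 is now within a few mm of the button, so I'll use 1 mm steps.

Emit:
jog_arm(
  deltas=[0.001,0,0,0,0,0,-1,0.002,0,0,0,0,0,-1,0.003,0,0,0,0,0,-1,0.004,0,0,0,0,0,-1,0.004,0,0,0,0,0,-1],
)

```text
time: 12.6
tool_pos: [0.4757, -0.2094, 0.0741]
tcp_rot: [0.483, 3.098, -0.002]
wrist_force: [6.8, -1.4, 5.3]
width: 0.294
grip_force: 71.1
```

```bash
python3 m.py
```

```text
t 12.6 pos [ 0.4757 -0.2094  0.0741] yaw 72.29 F [ 6.8 -1.4  5.3] w 0.294 grip 71.1
5 [277.   81.8] [100, 21, 5, 2]
32 [286.2 107. ] [110, 42, 4, 10]
151 [327.8 110.5] [147, 43, 12, 16]
11 [249.6 129.1] [73, 68, 4, 3]
5 [267.4 130.8] [91, 70, 4, 2]
5 [242.2 133.4] [66, 73, 3, 2]
4 [246.5 135.2] [70, 75, 4, 2]
16 [228.9 144. ] [51, 82, 7, 5]
```

The second hole no longer shows dark, so the button is likely out. I'll test with a small extra pull.

Emit:
jog_arm(
  deltas=[0.001,0,0,0,0,0,-1,0.002,0,0,0,0,0,-1,0.002,0,0,0,0,0,-1,0.002,0,0,0,0,0,-1],
)

```text
time: 13.05
tool_pos: [0.474, -0.2089, 0.0741]
tcp_rot: [0.483, 3.098, -0.003]
wrist_force: [7.9, -2.3, 4.8]
width: 0.296
grip_force: 70.8
```

```bash
python3 m.py; python3 -c "
import cv2,glob
for f in sorted(glob.glob('pics/m_*.png'),key=lambda x:int(x[7:-4])): print(f);print(cv2.imread(f,0)[123:132,256:270])
" | tail -31
```

```text
t 13.05 pos [ 0.474  -0.2089  0.0741] yaw 72.29 F [ 7.9 -2.3  4.8] w 0.296 grip 70.8
149 [328.3 110.6] [148, 43, 12, 16]
12 [250.5 129. ] [74, 68, 4, 3]
5 [270.2 130.2] [94, 69, 3, 3]
14 [228.8 143.8] [52, 82, 6, 6]
4 [220.8 148.2] [45, 88, 3, 2]
 [ 81  76  77  75  76  75  75  76  75  73  75  74  75  74]]
pics/m_1210.png
[[103 103 105 107 105 102 102 104 106 105 103  97  95  96]
 [102 102 106 107 107 103  97  92  97  98  99  96  97  97]
 [104  97  97  98  97  91  88  71  87  95  97  96  97  98]
 [ 98  97  97  97  93  56  25  56  52  96  98 100  99  99]
 [ 97  99  99 100  84  36  40  74  70  96  99  99  98 100]
 [100  98  99  99 100  71  56  64  81  95  96  94  93  95]
 [100  98  99  99  96  96  94  94  96  90  84  78  76  75]
 [ 96  94  94  95  91  85  78  78  75  76  75  75  75  73]
 [ 85  77  75  78  76  76  76  76  74  75  75  74  74  74]]
pics/m_1265.png
[[103 103 105 105 104 103 101 106 106 107 103  98  95  95]
 [104 102 105 107 106 103  99  90  92  94  98  98  98  96]
 [104  98  97  98  99  97  94  66  75  73  95  97  98  98]
 [ 98  97  97  98  97  98  68  85  89  73  94  99  99 100]
 [ 99  98  98  98 100  99  53  84  89  88  91 100 100  99]
 [ 99 101  99 100  99  98  84  89  86  91  95  94  93  96]
 [ 99 100  99  99  98  96  96  94  92  88  86  78  75  76]
 [ 97  95  95  97  90  84  78  77  74  75  75  74  74  76]
 [ 86  78  78  76  76  74  75  76  76  75  74  74  73  74]]
pics/m_1310.png
[[105 103 105 107 107 103 101 104 108 107 102  98  96  97]
 [103 102 105 108 107 103  97  97  92  91  97  97  96  98]
 [104  98  98  97  97  98  97  96  78  57  88  97  97  98]
 [ 98  97  97  97  97  98  91  88  89  74  56  95 100  99]
 [ 98  98  98 100 100 100  79  86  89  87  75  98  99  99]
 [ 99  99 100  99  99  99 100  90  85  90  95  94  94  97]
 [100 100  98 100  98  96  95  94  91  90  84  79  76  75]
 [ 96  94  94  96  90  85  78  75  75  75  75  75  75  75]
 [ 84  78  77  76  76  76  75  75  75  74  74  74  75  74]]
```

The button pixels (about 88) now fill the hole, and the dark rim has moved to its far edge, so the button is out and blocking. I'll release and lift off.

Emit:
jog_arm(
  deltas=[-0.001,0,0,0,0,0,-1,-0.001,0,0,0,0,0,-0.2,-0.001,0,0,0,0,0,0.5,-0.001,0,0,0,0,0,1,-0.001,0,0,0,0,0,1,-0.001,0,-0.02,0,0,0,1,-0.001,0,-0.06,0,0,0,1,-0.001,0,-0.1,0,0,0,1],
)

```text
time: 13.9
tool_pos: [0.4707, -0.2073, 0.1718]
tcp_rot: [-0.483, -3.1, -0.002]
wrist_force: [1.0, 0.0, 0.0]
width: 1.004
grip_force: 0.0
```

Emit:
jog_arm(
  deltas=[0,0,-0.03,0,0,0,1,0,0,-0.04,0,0,0,1,0,0,-0.04,0,0,0,1],
)

```text
time: 14.2
tool_pos: [0.4731, -0.2084, 0.2138]
tcp_rot: [0.483, 3.101, -0.002]
wrist_force: [0.1, 0.1, -1.0]
width: 0.998
grip_force: 0.0
```

```bash
python3 - <<'E'
from h import *
st()
w=read_camera('wrist');s=read_camera('scene')
k=lambda c,x,y,W,H,f:cv2.convertScaleAbs(cv2.resize(c['color'][y:y+H,x:x+W],None,fx=f,fy=f,interpolation=cv2.INTER_CUBIC),alpha=1.4,beta=15)
a=k(s,185,60,160,120,5)[:600]; b=k(w,220,0,200,400,.75)
a[450:600,:]=0; a[450:600,:600]=k(s,120,40,400,300,.5)[:150,:200].repeat(3,1) if 0 else a[450:600,:600]
a[0:300,0:150]=b; cv2.imwrite('pics/end.png',a)
E
```

```text
t 14.2 pos [ 0.4731 -0.2084  0.2138] yaw 72.3 F [ 0.1  0.1 -1. ] w 0.998 grip 0.0
```

View pics/end.png

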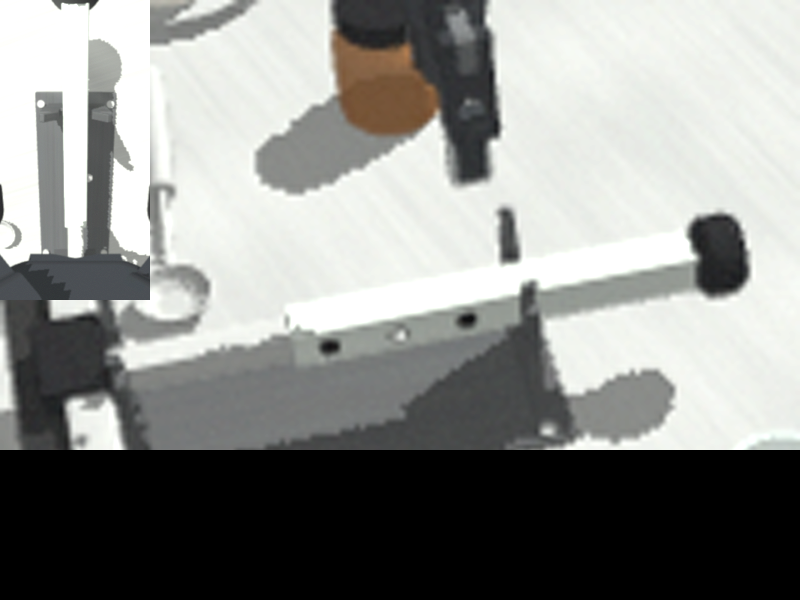

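The button is out in the middle hole at (400,335), with empty holes at (330,346) and (467,320). The squeegee lies level in the rest with its boss beyond the fork at (75,355), and the gripper is clear of it.

```bash
python3 -c "
from workcell import finish_job
print(finish_job())"
```

```text
the job is handed in; nothing more can be done
None
```

The squeegee lies level in the rest with its crossbar beyond the fork. I pulled the handle out one hole until the button sprang out and blocked, then handed the job in at about 14 s; the arm stayed well clear of both tumblers, though I took no final picture of them.

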